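# Seat the drill-guide insert under the retaining plate

## Robot

A 6-joint arm with a two-finger parallel gripper is mounted at the origin on a cart in front of the work surface, level with it; the furniture and walls round the work are solid. World frame = base frame: x ahead of the robot, y to its left, z up, the work surface at z = 0. Lengths are in m, angles in rad, forces in N, time in s.
With the tool pointing down it reaches from about 0.375 to 0.9 m from the base axis. Payload 3.1 kg.
Tool frame: the origin (TCP) lies at the very end of the fingers, on their centre line; the grasp point (between the pads) lies 19 mm behind it (tcp_to_grasp is the distance from the TCP to the grasp point, in m); z points along the fingers, y is the direction in which the jaws open and shut (so a half turn about z gives the same grasp; the last joint's range is limited). The gripper opens to 85 mm and grips with 20 to 120 N. Pads are 22 mm wide; open, the fingers measure 114 mm over their backs; the gripper's body (76 mm by 85 mm) begins 54 mm behind the grasp point. The pads swing forward as they close: fully open they stand 13 mm farther back than shut.
Start: joints at [1.081, 0.527, 1.433, -0, 1.181, -0.178], TCP at [0.191, 0.595, 0.207] pointing down, gripper open.
Joint ranges: [-3.08, 3.08], [-0.75, 2.2], [0.22, 2.44], [-1.43, 4.57], [0, 2.65], [-2.85, 2.85]. Speed limits (rad/s): [2.79, 2.79, 3.14, 3.14, 3.14, 3.14].

## Interface

Orientations are given as a unit quaternion [x, y, z, w].
In Python, from station import sense, snapshot, camera_info, sign_off, tcp_to_grasp gives the robot as it stands.
- The arm moves only by the shell command python3 -m inch 'ROWS' [FORCE]. ROWS is JSON, a list of rows, each a list of 3 entries, a list of its own where there are three numbers: the closure, from -1 (fully open) to 1 (shut), so that 0 is half open, then the shift along the tool's x, y, z normalised to -1 to 1, where 1 is 10 cm, then the turn, a rotation vector about the tool's x, y, z normalised to -1 to 1, where 1 is 360 degrees. In form: [[jaw, [dx, dy, dz], [ax, ay, az]], ...]. A call has 1 to 20 rows; each row is the pose to reach, as a shift and turn from the pose commanded when the call began, along the tool's axes at that moment, turning the shorter way round; what a row does not reach only later rows make up. A row lasts 1/10 s, in which the tool goes at most 50 mm and 8.59 degrees, less where a joint would pass 70% of its speed; a pose out of reach is approached as far as the arm can. A call with a number of a shift or a turn outside -1 to 1 is refused whole. A call with a gripper value outside its range is refused whole. The fingers move at their own pace and stop on an object; FORCE is the grip in N (left out, the last holds). Time passes only in rows, so rows that repeat a pose let the fingers close. It gives the time, the measured TCP pose, the force and the opening at its end, in the units of the state.
- sense(): the state, without advancing time (a new reading comes with each control period).
- snapshot(name): name is "scene" or "top"; returns (picture, depth): 400x640x3 uint8, blue, green, red; 400x640 float32, m along the optical axis (not along the pixel's ray), 0 where there is no reading.
- camera_info(name): a dict with "K" (3x3 intrinsics, pixels), "origin" and "orientation" of the camera in the world. Camera axes: x right, y down, z forward; pixel columns grow to the right and rows downward; lengths in m; the calibration is good to about 2 mm. A picture is of the moment at which its call begins. camera_info takes no time and is no camera call.
- sign_off(): hands the job in, once; it reports no verdict.
The state is a dict: "t": time; "q": joint angles; "qd": joint speeds; "tau": joint torques, N m; "tcp_pos": TCP position; "tool_rot": TCP orientation; "force": force on the tool from outside, world axes, zero at the start; "ft_torque": the same for the moment, N m; "finger_gap": opening from 0.0 (shut) to 1.0 (fully open).
Only numpy, scipy, OpenCV 4.12 (cv2) and the standard library are available. Lean on these libraries where they do the work, as an engineer would, in place of code of your own. Each camera call takes 0.05 s, during which the arm holds its last target.

## Task

Load the drill-guide insert with the orange grip into the hold-down fixture: lay it on the fixture's base, toe first, and slide it straight in under the retaining plate until the toe is home against the stop. Let go and leave it lying flat; do not disturb the insert with the blue grip.

Things in the scene. Friction and masses are not known exactly. Their poses are not given: they have to be found in the camera images.
- orange_insert: loose drill-guide insert, 0.18-0.35 kg: aluminium plate 110 x 50 x 12 mm with an upright orange grip block 40 (x) by 30 (y) mm near its tail, z = 12 to 58 mm. Origin on the underside below the grip's middle; x points to the toe (plate from x = -25 to +85 mm, the last 10 mm narrowed to 38 mm), y across, z up. Two brass bushes lie between grip and toe.
- blue_insert: the same insert with a blue grip; a bystander to be left where it is. Same frame and sizes.
- orange_insert_toe (a point): middle of the orange insert's toe edge on the underside: 85 mm ahead of its origin along its x; same axes.
- fixture: fixed hold-down fixture: dark steel base plate 175 x 110 x 10 mm, carrying two aluminium cheeks and a stop roofed by a steel retaining plate (top at z = 42 mm): a low pocket open to one side. Origin on the table under the middle of the pocket's mouth (retaining plate's front edge); x points into the pocket, z up. Bare base plate, top z = 10 mm, runs from x = -110 mm to the mouth.
- seat (a point): middle of the stop's face at the base plate's top, 45 mm inside the mouth; axes as the fixture. A seated insert's toe point is here. Pocket: 45 deep, 70 wide, 22 mm high above the base plate; flared guides 22 mm high reach 22 mm out from the mouth, about 90 mm apart at their outer ends. Seated, the grip's centre stands 40 mm outside the mouth.

How it is judged:
At the end, for the whole second after the job is handed in: The orange insert lies at rest and flat (within about 4.5 degrees, 5 mm) on the fixture's base, under the retaining plate, its toe within 10 mm of the stop and within 18 mm of the pocket's middle, straight to 12 degrees (x of orange_insert_toe in the frame of seat between -0.01 and 0.005 m and y of orange_insert_toe in the frame of seat between -0.018 and 0.018 m and z of orange_insert_toe in the frame of seat between -0.005 and 0.005 m and angle between the x axis of orange_insert and the x axis of fixture, either way round below 0.21 rad and angle between orange_insert's own z axis and vertical below 0.08 rad and linear speed of orange_insert below 0.02 m/s); the robot touches nothing.
It fails at once if the blue insert is moved by more than 20 mm (distance of blue_insert from where it was at the start of the episode above 0.02 m).
It also fails if it takes over 32 s, if anything falls off the work surface, if the arm or the gripper's body presses on something with over 40 N, if the wrist force passes 120 N, or if a joint passes its speed limit or range.

## Working session

There is one attempt and no reset: what is moved stays moved. The work goes in short steps, Python scripts to look and compute and a shell command to move; the robot and the scene stay as the last step left them, time stands still between calls to the robot, and variables do not carry over. Pictures are saved under pics/ and viewed, and the job is handed in when it is done.

```bash
mkdir -p pics; ls; python3 - <<'E'
from station import sense,snapshot,camera_info,tcp_to_grasp
import cv2,numpy as np
s=sense();print(s);print(tcp_to_grasp)
for n in("scene","top"):
    im,d=snapshot(n);cv2.imwrite(f"pics/{n}0.png",im);np.savez(f"{n}0.npz",im=im,d=d);print(n,camera_info(n))
E
```

```text
pics
{'t': 0.0, 'q': array([ 1.08149065e+00,  5.28478490e-01,  1.43387997e+00,  1.43144202e-05,
        1.18137658e+00, -1.78501995e-01]), 'qd': array([ 1.51481158e-04,  4.52269267e-04,  1.30066397e-03, -8.38281516e-05,
        4.48320188e-04, -4.26035983e-04]), 'tau': array([-7.81931976e-04, -4.42340326e+01, -1.78025848e+01, -2.25634599e-04,
        8.33624712e-03,  1.84509713e-05]), 'tcp_pos': array([0.19075161, 0.59439391, 0.20603319]), 'tool_rot': array([ 1.54779714e-01,  9.87948426e-01, -1.00986407e-03, -3.57319687e-04]), 'force': array([0.81459699, 0.32426324, 0.09292827]), 'ft_torque': array([-0.00077026,  0.03715356, -0.00187773]), 'finger_gap': 0.9996764600603842}
0.0187
scene {'K': array([[460.29854322,   0.        , 324.55562326],
       [  0.        , 460.29854322, 191.14994543],
       [  0.        ,   0.        ,   1.        ]]), 'origin': array([-0.09421413, -0.18036183,  0.71769264]), 'orientation': array([ 0.81158028, -0.41582229,  0.18761337, -0.36500753])}
top {'K': array([[393.30039438,   0.        , 317.74551045],
       [  0.        , 393.30039438, 191.47477186],
       [  0.        ,   0.        ,   1.        ]]), 'origin': array([0.40079705, 0.23266631, 0.88402645]), 'orientation': array([-0.70311804,  0.70883213, -0.03870723,  0.04103394])}
```

View pics/scene0.png

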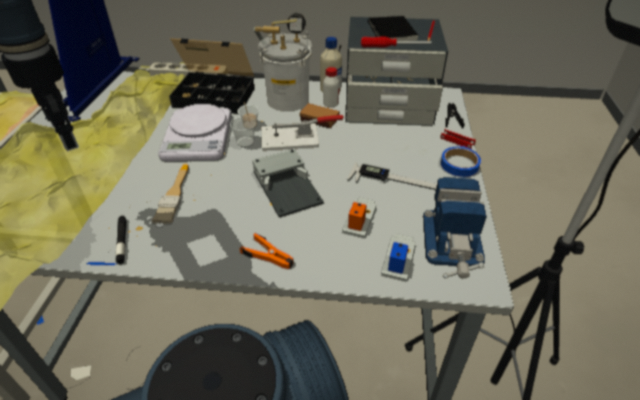

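View pics/top0.png

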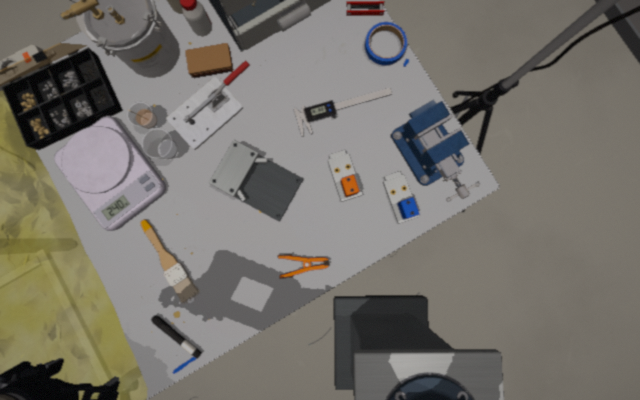

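```bash
cat > h.py <<'E'
import numpy as np,cv2
from scipy.spatial.transform import Rotation as R
from station import camera_info
def ray(n,uv,z):
    c=camera_info(n);K=c["K"];o=c["origin"];M=R.from_quat(c["orientation"]).as_matrix()
    uv=np.atleast_2d(np.asarray(uv,float));d=np.c_[uv,np.ones(len(uv))]@np.linalg.inv(K).T@M.T
    return o+d*((np.asarray(z)-o[2])/d[:,2])[:,None]
def cloud(n,d):
    c=camera_info(n);K=c["K"];M=R.from_quat(c["orientation"]).as_matrix()
    v,u=np.indices(d.shape);p=np.stack([(u-K[0,2])/K[0,0]*d,(v-K[1,2])/K[1,1]*d,d],-1)
    return p@M.T+c["origin"]
E
python3 - <<'E'
from h import *
a=np.load("top0.npz");im,d=a["im"],a["d"]
P=cloud("top",d);z=P[...,2]
print("table z",np.median(z[210:240,330:400]))
c=im[130:230,200:440];cv2.imwrite("pics/crop0.png",cv2.resize(c,None,fx=3.3,fy=3.3,interpolation=cv2.INTER_CUBIC))
hz=np.clip((z[130:230,200:440]+0.01)/0.08*255,0,255).astype(np.uint8)
cv2.imwrite("pics/z0.png",cv2.resize(cv2.applyColorMap(hz,2),None,fx=3.3,fy=3.3,interpolation=0))
hsv=cv2.cvtColor(im,cv2.COLOR_BGR2HSV)
for name,lo,hi in(("orange",(3,150,100),(20,255,255)),("blue",(105,150,80),(125,255,255))):
    m=cv2.inRange(hsv,lo,hi);m[:130]=0;m[235:]=0;m[:,:325]=0;m[:,430:]=0
    if name=="blue": m[:170]=0
    n,l,s,ce=cv2.connectedComponentsWithStats(m)
    k=1+s[1:,4].argmax();print(name,s[k],ce[k])
    # plate: region of low height connected
    x,y=map(int,ce[k]);
    b=(z>0.006)&(z<0.03);b2=z>0.006
    w=np.zeros_like(b2);w[y-60:y+50,x-35:x+35]=1
    n2,l2,s2,_=cv2.connectedComponentsWithStats((b2&w).astype(np.uint8))
    comp=l2==l2[y,x];pts=P[comp]
    print(comp.sum())
    tp=pts[pts[:,2]>0.05];print("grip top c",tp.mean(0),cv2.minAreaRect((tp[:,:2]*1000).astype(np.float32)))
    print("whole",cv2.minAreaRect((pts[:,:2]*1000).astype(np.float32)))
    pl=pts[(pts[:,2]<0.03)];print("plate z",np.median(pl[:,2]))
E
```

```text
table z 0.00016912210165431762
orange [341 175  18  21 247] [349.46558704 185.28340081]
1062
grip top c [0.50771946 0.16796677 0.06065752] ((461.04180908203125, 186.06021118164062), (42.593116760253906, 146.26022338867188), 68.51036834716797)
whole ((494.25518798828125, 179.93014526367188), (81.85694122314453, 198.3975372314453), 82.98560333251953)
plate z 0.012089028919751332
blue [400 198  19  20 236] [408.80084746 207.58474576]
1109
grip top c [0.4582823  0.04539833 0.06678688] ((430.6663818359375, 129.7922821044922), (39.09813690185547, 214.12001037597656), 18.148250579833984)
whole ((461.3036804199219, 134.6616668701172), (110.01841735839844, 223.57545471191406), 17.754497528076172)
plate z 0.012236034450100408
```

View pics/crop0.png

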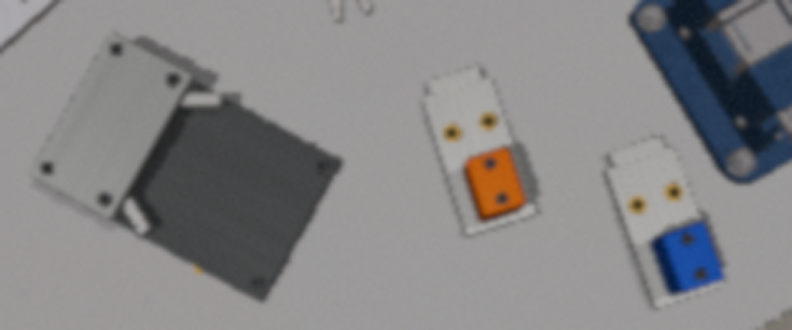

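View pics/z0.png

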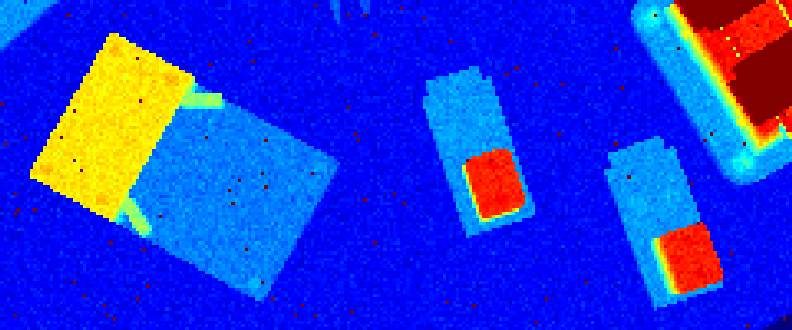

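```bash
cat >> h.py <<'E'
def box(mask,n,z):
    m=mask.astype(np.uint8);k,l,s,c=cv2.connectedComponentsWithStats(m);i=1+s[1:,4].argmax();mm=(l==i).astype(np.uint8)
    ct=max(cv2.findContours(cv2.resize(mm,None,fx=4,fy=4,interpolation=0),cv2.RETR_EXTERNAL,2)[0],key=cv2.contourArea)
    uv=(ct[:,0]+0.5)/4-0.5
    p=ray(n,uv,np.full(len(uv),z))[:,:2]
    return cv2.minAreaRect((p*1000).astype(np.float32)),p,mm
E
python3 - <<'E'
from h import *
a=np.load("top0.npz");im,d=a["im"],a["d"]
d=cv2.medianBlur(d,3)
P=cloud("top",d);z=P[...,2]
def win(x0,x1,y0,y1):
    w=np.zeros(z.shape,bool);w[y0:y1,x0:x1]=1;return w
F=win(200,312,135,225)
for nm,m,h in(("roof",F&(z>.034),.042),("roof+base",F&(z>.005),.010),("basevis",F&(z>.005)&(z<.018),.010),
  ("orange grip",win(325,370,145,205)&(z>.045),.058),("orange plate",win(325,370,145,205)&(z>.006),.012),
  ("blue grip",win(380,422,168,226)&(z>.045),.058),("blue plate",win(380,422,168,226)&(z>.006),.012)):
    r,p,mm=box(m,"top",h);print(nm,np.round(r[0],1),np.round(r[1],1),round(r[2],1),np.round(cv2.boxPoints(r),0).tolist(),"z",np.median(z[mm>0]))
E
```

```text
roof [550.  417.9] [ 66.8 111.9] 60.9 [[485.0, 416.0], [583.0, 361.0], [615.0, 420.0], [517.0, 474.0]] z 0.04184590176531766
roof+base [527.3 374.4] [185.4 116.1] 60.7 [[431.0, 322.0], [533.0, 265.0], [623.0, 427.0], [522.0, 484.0]] z 0.010637344891939904
basevis [509.8 345.9] [118.6 112.1] 60.7 [[432.0, 322.0], [530.0, 267.0], [588.0, 370.0], [490.0, 425.0]] z 0.009939678606188274
orange grip [508.  167.8] [42.5 32.3] 17.5 [[483.0, 177.0], [493.0, 146.0], [533.0, 159.0], [523.0, 190.0]] z 0.05762796105295925
orange plate [537.1 176.7] [112.1  52.4] 17.6 [[476.0, 185.0], [492.0, 135.0], [598.0, 169.0], [583.0, 219.0]] z 0.012432966420793723
blue grip [458.8  44.1] [41.  34.5] 17.9 [[434.0, 54.0], [445.0, 21.0], [484.0, 34.0], [473.0, 67.0]] z 0.05785759518200184
blue plate [487.5  51.9] [111.9  54.8] 18.6 [[426.0, 60.0], [443.0, 8.0], [549.0, 44.0], [532.0, 96.0]] z 0.012528068290270089
```

```bash
cat >> h.py <<'E'
from station import sense,tcp_to_grasp
def plan(xyz,yaw,pitch=0):
    """TCP target xyz, insert-x yaw (deg); jaws along insert y"""
    s=sense();Rc=R.from_quat(s["tool_rot"]);best=None
    for k in(0,180):
        t=R.from_euler("z",yaw+k,degrees=True)*R.from_euler("x",180,degrees=True)
        rv=(Rc.inv()*t).as_rotvec()
        if best is None or np.linalg.norm(rv)<np.linalg.norm(best):best=rv
    sh=Rc.inv().apply(np.asarray(xyz)-s["tcp_pos"])
    print("t",round(s["t"],2),"tcp",s["tcp_pos"].round(4),"shift",(sh/.1).round(3),"turn",(best/2/np.pi).round(4),"deg",np.degrees(best).round(1),"q",s["q"].round(2),"F",s["force"].round(1),"gap",round(s["finger_gap"],3))
E
python3 - <<'E'
from h import *
print(R.from_quat(sense()["tool_rot"]).as_matrix().round(3))
plan([.508,.168,.12],17.5); plan([.508,.168,.020],17.5)
E
```

```text
[[-0.952  0.306 -0.001]
 [ 0.306  0.952 -0.002]
 [ 0.    -0.002 -1.   ]]
t 0.1 tcp [0.1908 0.5944 0.2061] shift [-4.325 -3.088  0.866] turn [-0.0003 -0.0002 -0.0981] deg [ -0.1  -0.1 -35.3] q [ 1.08  0.53  1.43  0.    1.18 -0.18] F [ 0.4 -0.7 -0.1] gap 1.001
t 0.1 tcp [0.1908 0.5944 0.2061] shift [-4.325 -3.086  1.866] turn [-0.0003 -0.0002 -0.0981] deg [ -0.1  -0.1 -35.3] q [ 1.08  0.53  1.43  0.    1.18 -0.18] F [ 0.4 -0.7 -0.1] gap 1.001
```

```bash
for i in 1; do python3 -m inch '[[-1,[-0.4,-0.29,0],[0,0,0]],[-1,[-0.8,-0.57,0],[0,0,0]],[-1,[-1,-0.714,0],[0,0,0]]]'; done
python3 -m inch '[[-1,[-0.4,-0.29,0],[0,0,0]],[-1,[-0.8,-0.57,0],[0,0,0]],[-1,[-1,-0.714,0],[0,0,0]]]'
python3 -m inch '[[-1,[-0.4,-0.29,0],[0,0,0]],[-1,[-0.8,-0.57,0],[0,0,0]],[-1,[-1,-0.714,0],[0,0,0]]]'
python3 -m inch '[[-1,[-0.4,-0.29,0],[0,0,0]],[-1,[-0.8,-0.57,0],[0,0,0]],[-1,[-1,-0.714,0],[0,0,0]],[-1,[-1,-0.714,0],[0,0,0]]]'
python3 - <<'E'
from h import *
plan([.508,.168,.12],17.5)
E
```

```text
t: 0.4
tcp_pos: [0.2654, 0.4935, 0.2064]
tool_rot: [0.155, 0.988, -0.001, -0.0]
force: [-0.1, 1.1, -0.1]
finger_gap: 0.999
t: 0.7
tcp_pos: [0.3393, 0.395, 0.2066]
tool_rot: [0.156, 0.988, -0.001, -0.0]
force: [-0.5, 0.6, 0.3]
finger_gap: 1.002
t: 1.0
tcp_pos: [0.4131, 0.2966, 0.2068]
tool_rot: [0.156, 0.988, -0.0, 0.0]
force: [0.4, 0.6, -0.7]
finger_gap: 1.0
t: 1.4
tcp_pos: [0.487, 0.1981, 0.2068]
tool_rot: [0.157, 0.988, -0.0, 0.001]
force: [-0.7, 0.9, 0.2]
finger_gap: 1.002
t 1.4 tcp [0.487  0.1981 0.2068] shift [-0.292 -0.22   0.868] turn [-0.0001  0.0002 -0.0989] deg [ -0.    0.1 -35.6] q [ 0.17  0.39  1.68 -0.    1.07 -1.08] F [-0.7  0.9  0.2] gap 1.002
```

```bash

python3 -m inch '[[-1,[-0.2,-0.15,0.2],[0,0,-0.0236]],[-1,[-0.292,-0.22,0.4],[0,0,-0.047]],[-1,[-0.292,-0.22,0.6],[0,0,-0.071]],[-1,[-0.292,-0.22,0.8],[0,0,-0.094]],[-1,[-0.292,-0.22,0.868],[0,0,-0.0989]],[-1,[-0.292,-0.22,0.868],[0,0,-0.0989]],[-1,[-0.292,-0.22,0.868],[0,0,-0.0989]]]'
python3 - <<'E'
from h import *
plan([.508,.168,.020],17.5)
from station import snapshot
im,d=snapshot("top");cv2.imwrite("pics/t1.png",cv2.resize(im[100:260,240:480],None,fx=3,fy=3))
E
```

```text
t: 2.1
tcp_pos: [0.5052, 0.1716, 0.1202]
tool_rot: [-0.155, 0.988, 0.0, -0.0]
force: [0.1, 0.0, 0.5]
finger_gap: 0.998
t 2.1 tcp [0.5052 0.1716 0.1202] shift [-0.016 -0.043  1.002] turn [ 0.     -0.0001  0.0008] deg [ 0.  -0.   0.3] q [ 0.12  0.53  1.74  0.    0.87 -1.76] F [0.1 0.  0.5] gap 0.998
```

View pics/t1.png

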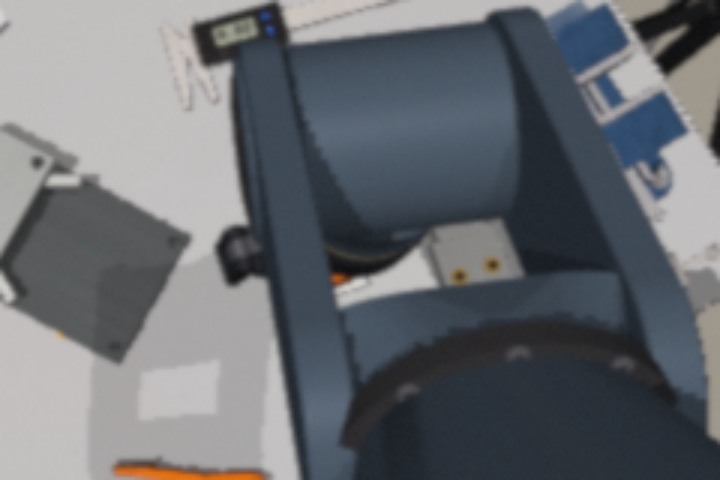

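```bash

python3 -m inch '[[-1,[-0.016,-0.043,0.2],[0,0,0]],[-1,[-0.016,-0.043,0.4],[0,0,0]],[-1,[-0.016,-0.043,0.4],[0,0,0]]]'
python3 - <<'E'
from h import *
plan([.508,.168,.019],17.5)
E
```

```text
t: 2.45
tcp_pos: [0.507, 0.1673, 0.0791]
tool_rot: [-0.154, 0.988, 0.0, -0.002]
force: [-0.3, -0.5, 0.9]
finger_gap: 1.002
t 2.45 tcp [0.507  0.1673 0.0791] shift [-0.013  0.003  0.601] turn [ 0.0001 -0.0006  0.0008] deg [ 0.  -0.2  0.3] q [ 0.11  0.6   1.77  0.    0.78 -1.77] F [-0.3 -0.5  0.9] gap 1.002
```

```bash
python3 - <<'E'
from h import *
from station import snapshot
im,d=snapshot("scene");cv2.imwrite("pics/s1.png",cv2.resize(im[130:300,260:460],None,fx=3,fy=3))
E
```

```text
(no output)
```

View pics/s1.png

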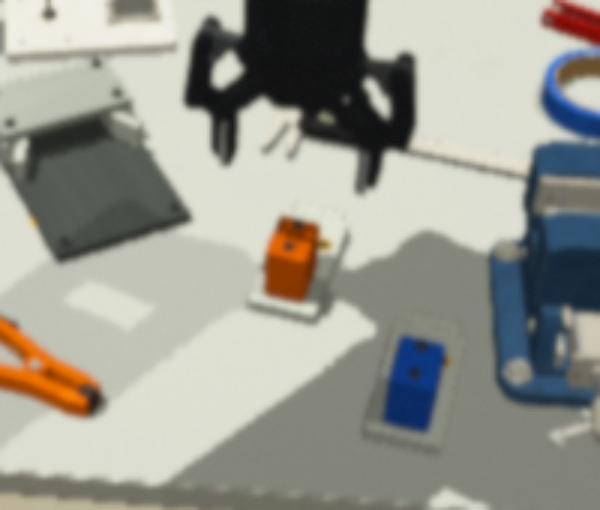

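```bash
python3 - <<'E'
from h import *
c=camera_info("scene");M=R.from_quat(c["orientation"]).as_matrix()
def pj(p):
    q=M.T@(np.array(p)-c["origin"]);u=c["K"]@q/q[2];return ((u[:2]-[260,130])*3).round()
print("fingertips",[pj([.507+e*-.3,.1673+e*.954,.092]) for e in(.0425,-.0425)],"grip top",pj([.508,.168,.058]),"toe",pj([.59,.194,.012]))
E
```

```text
fingertips [array([234., 185.]), array([356., 212.])] grip top [292. 234.] toe [319. 203.]
```

```bash
python3 - <<'E'
from h import *
from station import snapshot
im,d=snapshot("scene")
P=cloud("scene",cv2.medianBlur(d,3))
for (x,y) in((225,135),(225,150),(223,158),(370,160),(370,175),(365,186),(293,230),(320,75)):
    u,v=260+x//3,130+y//3;print((x,y),P[v,u].round(3),im[v,u])
m=np.zeros(d.shape,bool);m[130:200,315:400]=1
dark=(im.max(2)<70)&m&(P[...,2]>.065)&(P[...,2]<.3)
p=P[dark];print(len(p),p[p[:,2]<.125].round(3)[::3])
print(sense()["tcp_pos"])
E
```

```text
(225, 135) [0.483 0.208 0.144] [68 73 71]
(225, 150) [0.482 0.208 0.131] [63 67 66]
(223, 158) [0.481 0.209 0.127] [ 96 103 101]
(370, 160) [0.514 0.119 0.146] [49 52 50]
(370, 175) [0.515 0.118 0.134] [35 36 34]
(365, 186) [0.512 0.12  0.125] [105 113 111]
(293, 230) [0.514 0.173 0.056] [  5  51 120]
(320, 75) [0.496 0.15  0.21 ] [20 20 19]
2318 []
[0.50867363 0.16756366 0.08079403]
```

```bash
python3 - <<'E'
from h import *
from station import snapshot
im,d=snapshot("scene")
P=cloud("scene",d)
for u in (333,334,335,336,382,383,384,365,360):
    print(u,[(v,P[v,u].round(3).tolist(),int(im[v,u].max())) for v in range(160,200,2)][:0], [(v,round(float(P[v,u,0]),3),round(float(P[v,u,2]),3),int(im[v,u].max())) for v in range(160,202,2)])
cv2.imwrite("pics/s2.png",cv2.resize(im[100:220,300:420],None,fx=5,fy=5,interpolation=0))
E
```

```text
333 [] [(160, 0.493, 0.169, 26), (162, 0.487, 0.169, 21), (164, 0.48, 0.171, 22), (166, 0.48, 0.167, 23), (168, 0.48, 0.161, 27), (170, 0.484, 0.152, 47), (172, 0.48, 0.152, 60), (174, 0.481, 0.145, 61), (176, 0.483, 0.139, 69), (178, 0.483, 0.134, 74), (180, 0.482, 0.13, 104), (182, 0.482, 0.124, 161), (184, 0.594, 0.003, 203), (186, 0.593, -0.002, 222), (188, 0.585, -0.0, 224), (190, 0.582, -0.003, 223), (192, 0.575, -0.002, 224), (194, 0.569, -0.002, 223), (196, 0.564, -0.002, 224), (198, 0.558, -0.002, 224), (200, 0.551, -0.001, 223)]
334 [] [(160, 0.495, 0.168, 26), (162, 0.482, 0.175, 23), (164, 0.481, 0.171, 23), (166, 0.481, 0.167, 22), (168, 0.48, 0.163, 30), (170, 0.482, 0.156, 64), (172, 0.482, 0.151, 81), (174, 0.484, 0.144, 76), (176, 0.483, 0.14, 83), (178, 0.481, 0.136, 90), (180, 0.481, 0.132, 94), (182, 0.482, 0.125, 119), (184, 0.484, 0.119, 182), (186, 0.593, -0.001, 222), (188, 0.588, -0.002, 224), (190, 0.582, -0.002, 224), (192, 0.576, -0.002, 224), (194, 0.57, -0.002, 223), (196, 0.563, -0.0, 223), (198, 0.559, -0.002, 224), (200, 0.552, 0.0, 224)]
335 [] [(160
[... 3091 characters left out ...]
, 0.625, -0.002, 224), (192, 0.619, -0.002, 223), (194, 0.614, -0.003, 224), (196, 0.606, -0.001, 224), (198, 0.599, 0.0, 224), (200, 0.585, 0.009, 226)]
360 [] [(160, 0.498, 0.191, 19), (162, 0.496, 0.189, 20), (164, 0.499, 0.182, 57), (166, 0.687, 0.006, 144), (168, 0.67, 0.015, 131), (170, 0.663, 0.015, 80), (172, 0.66, 0.012, 73), (174, 0.66, 0.006, 114), (176, 0.663, -0.003, 146), (178, 0.655, -0.001, 197), (180, 0.65, -0.003, 212), (182, 0.64, 0.0, 222), (184, 0.636, -0.002, 223), (186, 0.63, -0.002, 223), (188, 0.624, -0.002, 223), (190, 0.616, 0.0, 223), (192, 0.612, -0.002, 223), (194, 0.607, -0.003, 222), (196, 0.599, -0.001, 221), (198, 0.582, 0.011, 223), (200, 0.577, 0.01, 225)]
```

View pics/s2.png

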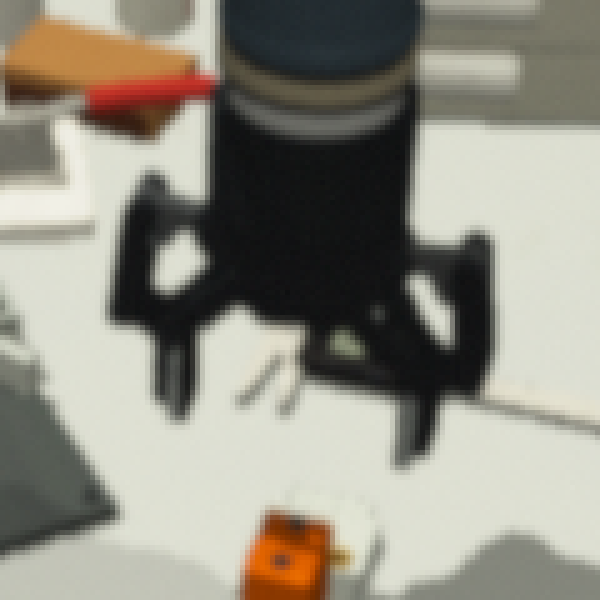

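```bash
cat >> h.py <<'E'
def tips(tag):
    from station import snapshot
    im,d=snapshot("scene");P=cloud("scene",cv2.medianBlur(d,3));c=camera_info("scene");s=sense();t=s["tcp_pos"]
    # dark finger pixels near tcp in xy
    g=(im.max(2)<110)&(np.hypot(P[...,0]-t[0],P[...,1]-t[1])<.07)&(P[...,2]<t[2]+.1)&(P[...,2]>.03)
    p=P[g];print("lowest dark z",np.sort(p[:,2])[:8].round(3))
    cv2.imwrite(f"pics/{tag}.png",cv2.resize(im[130:250,300:420],None,fx=5,fy=5,interpolation=2))
E
python3 -m inch '[[-1,[-0.0,0,0.25],[0,0,0]],[-1,[-0.0,0,0.45],[0,0,0]],[-1,[0,0,0.45],[0,0,0]],[-1,[0,0,0.45],[0,0,0]]]'
python3 - <<'E'
from h import *
tips("s3");plan([.508,.168,.019],17.5)
E
```

```text
t: 3.0
tcp_pos: [0.5091, 0.1675, 0.0361]
tool_rot: [-0.155, 0.988, -0.0, 0.001]
force: [0.3, -0.6, -0.7]
finger_gap: 0.999
lowest dark z [0.033 0.033 0.035 0.036 0.037 0.041 0.045 0.058]
t 3.05 tcp [0.5095 0.1675 0.0365] shift [0.013 0.009 0.175] turn [-0.0001  0.0003  0.0008] deg [-0.   0.1  0.3] q [ 0.11  0.67  1.79 -0.    0.68 -1.77] F [-0.2 -0.3 -0.3] gap 0.996
```

View pics/s3.png

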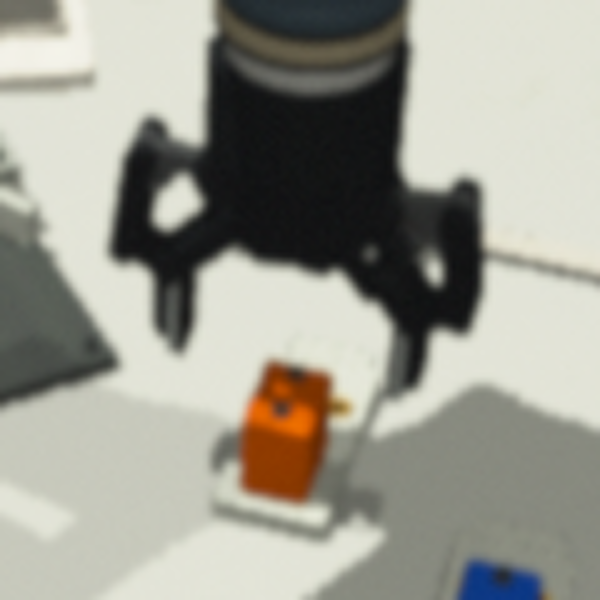

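```bash

python3 -m inch '[[-1,[0.013,0.009,0.15],[0,0,0]],[-1,[0.013,0.009,0.3],[0,0,0]],[-1,[0.013,0.009,0.3],[0,0,0]],[-1,[0.013,0.009,0.3],[0,0,0]]]'
python3 - <<'E'
from h import *
tips("s4");plan([.508,.168,-.009],17.5)
E
```

```text
t: 3.45
tcp_pos: [0.5077, 0.1679, 0.0062]
tool_rot: [-0.155, 0.988, -0.0, 0.001]
force: [0.1, -0.3, -0.1]
finger_gap: 1.001
lowest dark z [0.032 0.034 0.037 0.037 0.04  0.04  0.044 0.047]
t 3.5 tcp [0.5079 0.1679 0.0064] shift [-0.     0.001  0.154] turn [-0.0001  0.0003  0.0008] deg [-0.   0.1  0.3] q [ 0.11  0.73  1.8  -0.    0.61 -1.77] F [ 0.2  0.7 -0.5] gap 1.0
```

View pics/s4.png

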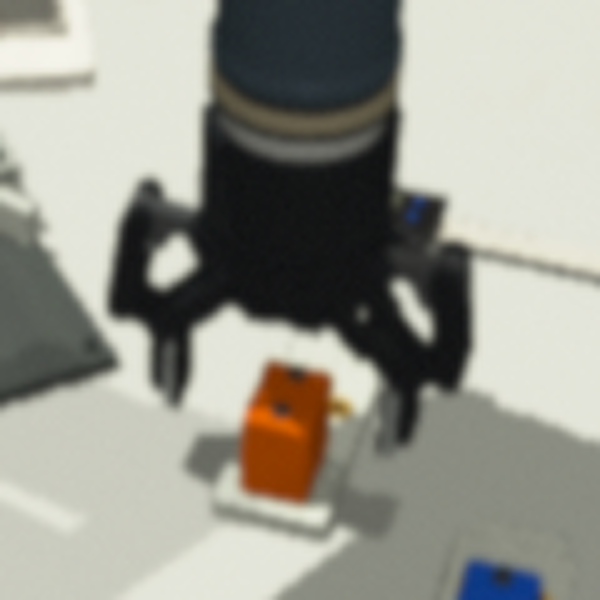

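```bash

python3 -m inch '[[-1,[0,0,0.06],[0,0,0]],[-1,[0,0,0.13],[0,0,0]],[-1,[0,0,0.13],[0,0,0]]]'
python3 - <<'E'
from h import *
tips("s5");plan([.508,.168,-.009],17.5)
E
```

```text
t: 3.8
tcp_pos: [0.5064, 0.1677, -0.0085]
tool_rot: [-0.155, 0.988, 0.0, -0.001]
force: [-0.2, 0.5, -0.7]
finger_gap: 0.998
lowest dark z [0.032 0.033 0.033 0.033 0.034 0.034 0.034 0.034]
t 3.85 tcp [ 0.5065  0.1677 -0.0083] shift [-0.015 -0.002  0.007] turn [ 0.     -0.0002  0.0008] deg [ 0.  -0.1  0.3] q [ 0.11  0.75  1.81 -0.    0.58 -1.77] F [0.8 0.1 0. ] gap 0.995
```

View pics/s5.png

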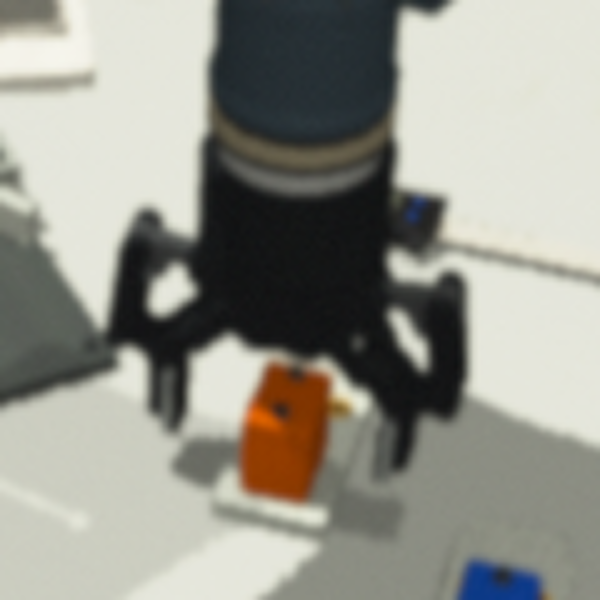

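```bash

python3 -m inch '[[0.2,[-0.015,0,0.0],[0,0,0]],[1,[-0.015,0,0],[0,0,0]],[1,[-0.015,0,0],[0,0,0]],[1,[-0.015,0,0],[0,0,0]],[1,[-0.015,0,0],[0,0,0]],[1,[-0.015,0,0],[0,0,0]]]' 70
python3 - <<'E'
from h import *
tips("s6");plan([.508,.168,-.009],17.5)
E
```

```text
t: 4.45
tcp_pos: [0.5088, 0.1682, -0.0074]
tool_rot: [-0.155, 0.988, -0.0, 0.0]
force: [0.1, 0.1, 2.7]
finger_gap: 0.345
lowest dark z [0.031 0.031 0.031 0.032 0.032 0.032 0.033 0.033]
t 4.5 tcp [ 0.5088  0.1682 -0.0074] shift [0.008 0.001 0.016] turn [-0.      0.0001  0.0008] deg [-0.   0.   0.3] q [ 0.11  0.75  1.8  -0.    0.59 -1.77] F [-0.4 -2.4  4.5] gap 0.343
```

View pics/s6.png

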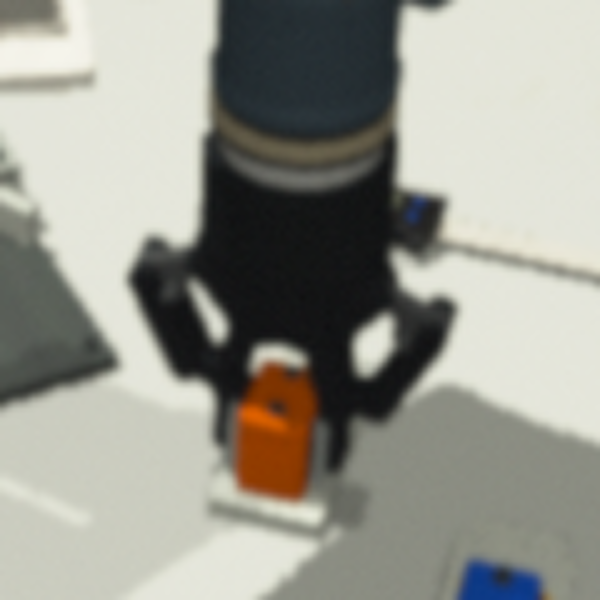

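```bash

python3 -m inch '[[1,[0,0,-0.1],[0,0,0]],[1,[0,0,-0.3],[0,0,0]],[1,[0,0,-0.5],[0,0,0]],[1,[0,0,-0.6],[0,0,0]],[1,[0,0,-0.6],[0,0,0]]]'
python3 - <<'E'
from h import *
tips("s7");plan([.4782,.2894,.0526],60.8)
E
```

```text
t: 5.0
tcp_pos: [0.5092, 0.1684, 0.0535]
tool_rot: [-0.155, 0.988, -0.0, 0.001]
force: [0.9, -1.0, -1.8]
finger_gap: 0.344
lowest dark z [0.061 0.066 0.069 0.07  0.07  0.071 0.071 0.071]
t 5.05 tcp [0.5085 0.1683 0.0526] shift [-0.082  1.245  0.   ] turn [-1.000e-04  1.000e-04 -1.194e-01] deg [ -0.   0. -43.] q [ 0.11  0.64  1.78  0.    0.71 -1.77] F [-0.9 -0.2 -2.1] gap 0.338
```

View pics/s7.png

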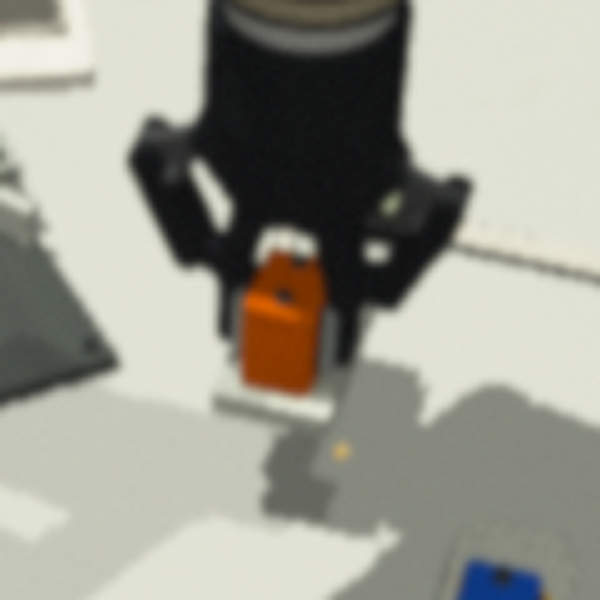

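```bash

python3 -m inch '[[1,[-0.02,0.2,0],[0,0,-0.02]],[1,[-0.04,0.4,0],[0,0,-0.043]],[1,[-0.06,0.6,0],[0,0,-0.066]],[1,[-0.07,0.8,0],[0,0,-0.089]],[1,[-0.08,0.95,0],[0,0,-0.112]],[1,[-0.082,1,0],[0,0,-0.1194]],[1,[-0.082,1,0],[0,0,-0.1194]]]'
python3 - <<'E'
from h import *
plan([.4782,.2894,.0526],60.8)
E
```

```text
t: 5.75
tcp_pos: [0.4843, 0.2665, 0.051]
tool_rot: [-0.507, 0.862, 0.0, -0.001]
force: [-0.8, -0.2, -2.2]
finger_gap: 0.339
t 5.75 tcp [0.4843 0.2665 0.051 ] shift [-0.17   0.165 -0.016] turn [ 0.0003 -0.0003  0.0002] deg [ 0.1 -0.1  0.1] q [ 0.3   0.66  1.74  0.    0.74 -2.33] F [-0.8 -0.2 -2.2] gap 0.339
```

```bash

python3 -m inch '[[1,[-0.1,0.1,0],[0,0,0]],[1,[-0.17,0.165,0],[0,0,0]],[1,[-0.17,0.165,0],[0,0,0]]]'
python3 - <<'E'
from h import *
from station import snapshot
im,d=snapshot("scene");cv2.imwrite("pics/s8.png",cv2.resize(im[120:240,230:390],None,fx=5,fy=5,interpolation=2))
im,d=snapshot("top");cv2.imwrite("pics/t8.png",cv2.resize(im[120:240,190:350],None,fx=5,fy=5,interpolation=2));np.savez("t8.npz",im=im,d=d)
plan([.4782,.2894,.0046],60.8)
E
```

```text
t: 6.05
tcp_pos: [0.4791, 0.29, 0.052]
tool_rot: [-0.506, 0.862, 0.0, -0.0]
force: [0.4, 0.1, -2.1]
finger_gap: 0.34
t 6.15 tcp [0.4794 0.289  0.0521] shift [0.003 0.012 0.475] turn [-0. -0.  0.] deg [-0. -0.  0.] q [ 0.34  0.67  1.72 -0.    0.76 -2.29] F [ 0.4  0.1 -1.8] gap 0.343
```

View pics/s8.png

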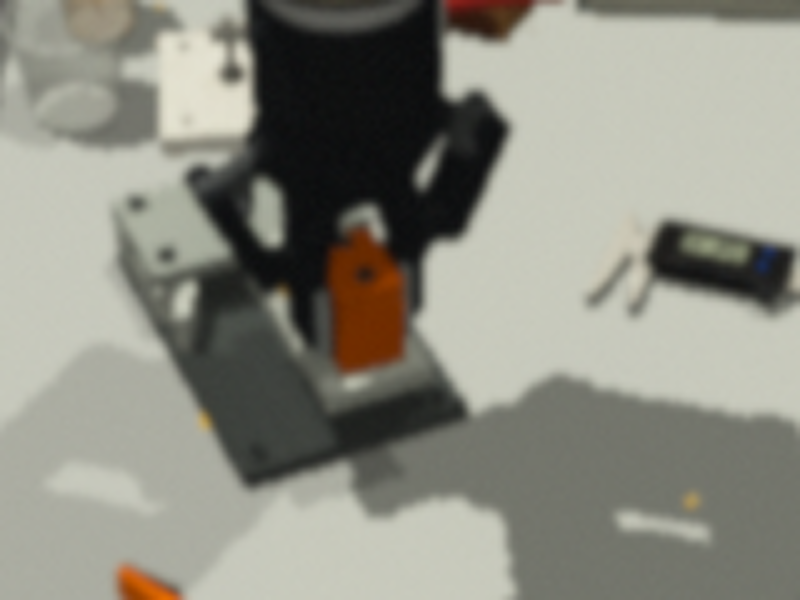

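View pics/t8.png

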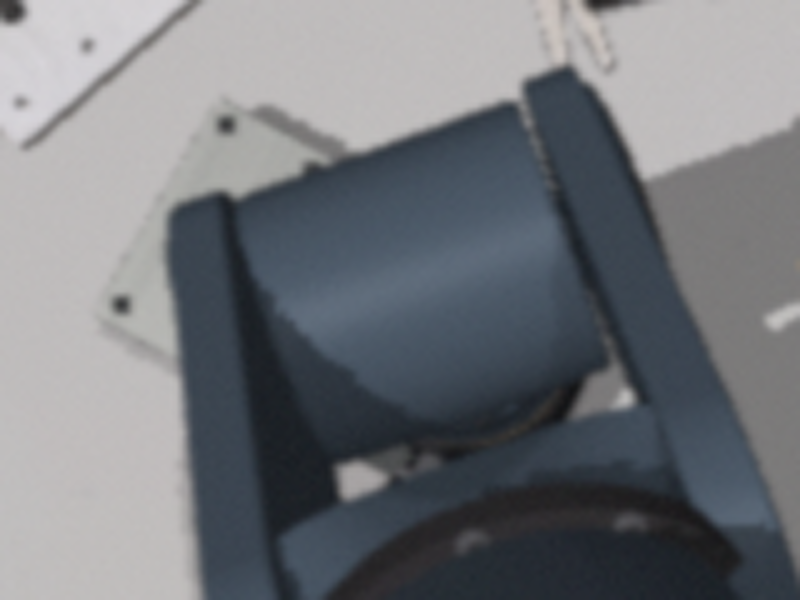

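```bash
cat >> h.py <<'E'
def fx(p,o=np.array([.5343,.3898,0]),a=60.8):
    return R.from_euler("z",-a,degrees=True).apply(p-o)
def orange(tag=None,crop=(120,240,230,390)):
    from station import snapshot
    im,d=snapshot("scene");P=cloud("scene",cv2.medianBlur(d,3))
    h=cv2.cvtColor(im,cv2.COLOR_BGR2HSV);m=cv2.inRange(h,(3,150,60),(20,255,255));m[:130]=0;m[235:]=0;m[:,:235]=0
    k,l,s,c=cv2.connectedComponentsWithStats(m)
    i=1+s[1:,4].argmax();f=fx(P[cv2.erode((l==i).astype(np.uint8),np.ones((2,2)))>0])
    q=lambda c:np.percentile(f[:,c],[3,50,97]).round(4)
    print("orange fx x",q(0),"y",q(1),"z",q(2),s[i],c[i])
    if tag:
        a,b,e,g=crop;cv2.imwrite(f"pics/{tag}.png",cv2.resize(im[a:b,e:g],None,fx=5,fy=5,interpolation=2))
    return im,P,f
E
python3 - <<'E'
from h import *
im,P,f=orange()
t=f[f[:,2]>np.percentile(f[:,2],97)-.004]
print(len(t),t.mean(0))
print("tcp in fx",fx(sense()["tcp_pos"]))
# validate on initial picture
a=np.load("scene0.npz");P0=cloud("scene",cv2.medianBlur(a["d"],3));h=cv2.cvtColor(a["im"],cv2.COLOR_BGR2HSV);m=cv2.inRange(h,(3,150,60),(20,255,255));m[:190]=0;m[240:]=0;m[:,:335]=0
p=P0[cv2.erode(m,np.ones((2,2)))>0];t=p[p[:,2]>.052];print(t.mean(0),p.min(0),p.max(0), "expect .508 .168 .058")
# fixture roof/base from scene
r=(P0[...,2]>.036)&(P0[...,2]<.048);r[:140]=0;r[200:]=0;r[:,:240]=0;r[:,325:]=0
k,l,s,c=cv2.connectedComponentsWithStats(r.astype(np.uint8));i=1+s[1:,4].argmax();f=fx(P0[l==i]);print("roof fx",np.percentile(f,[1,50,99],axis=0).round(4))
E
```

```text
orange fx x [-0.1352 -0.1332 -0.1084] y [-0.0113  0.0014  0.0151] z [0.078  0.1065 0.1173] [296 166  15  28 338] [303.0443787  180.40236686]
110 [-1.21942889e-01  1.17821495e-04  1.16050482e-01]
tcp in fx [-0.11489446 -0.00144503  0.05215945]
[0.50308597 0.16380315 0.05617504] [0.48464413 0.14868737 0.01387026] [0.55101494 0.18061564 0.05975517] expect .508 .168 .058
roof fx [[ 0.001  -0.0515  0.0365]
 [ 0.0285  0.0041  0.0406]
 [ 0.0632  0.056   0.0434]]
```

```bash

python3 -m inch '[[1,[0.003,0.006,0.2],[0,0,0]],[1,[0.003,0.006,0.38],[0,0,0]],[1,[0.003,0.006,0.44],[0,0,0]],[1,[0.003,0.006,0.46],[0,0,0]],[1,[0.003,0.006,0.46],[0,0,0]],[1,[0.003,0.006,0.46],[0,0,0]]]'
python3 - <<'E'
from h import *
orange("s9");plan([.4782,.2894,.0046],60.8)
E
```

```text
t: 6.8
tcp_pos: [0.4796, 0.289, 0.0069]
tool_rot: [-0.506, 0.863, -0.0, 0.001]
force: [-0.4, -1.1, -2.2]
finger_gap: 0.343
orange fx x [-0.1348 -0.1333 -0.1073] y [-0.0121  0.0011  0.0145] z [0.0324 0.0621 0.072 ] [297 182  15  28 322] [303.85714286 196.23602484]
t 6.85 tcp [0.4795 0.2891 0.007 ] shift [0.003 0.013 0.024] turn [-0.0002  0.0002 -0.0001] deg [-0.1  0.1 -0. ] q [ 0.34  0.74  1.74  0.    0.66 -2.29] F [-0.1 -0.4 -1.6] gap 0.341
```

View pics/s9.png

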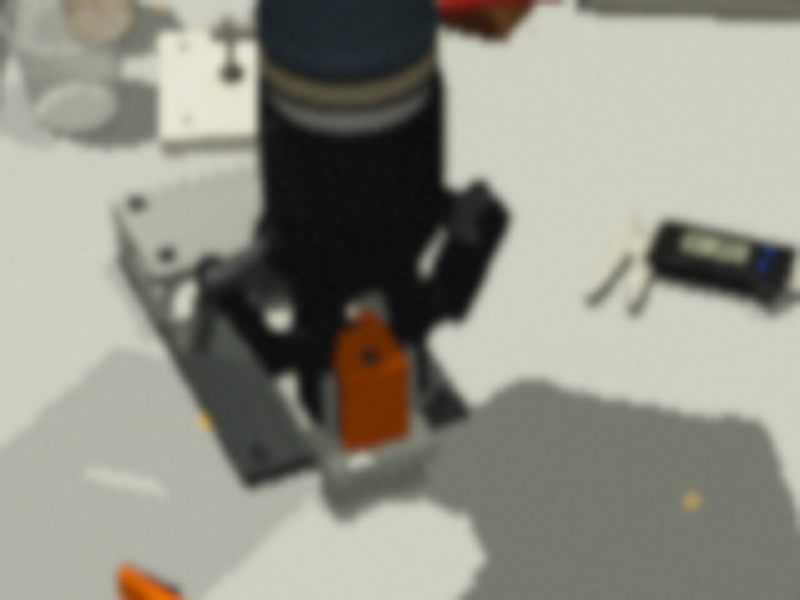

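```bash
python3 - <<'E'
from h import *
im,P,f=orange()
b=f[(f[:,2]<.066)&(f[:,2]>.03)]
A=np.c_[b[:,1:],np.ones(len(b))];c=np.linalg.lstsq(A,b[:,0],rcond=None)[0];print("back face dx/dy,dx/dz deg",np.degrees(np.arctan(c[:2])).round(1),c[2])
t=f[f[:,2]>.068];A=np.c_[t[:,:2],np.ones(len(t))];c=np.linalg.lstsq(A,t[:,2],rcond=None)[0];print("top dz/dx,dy deg",np.degrees(np.arctan(c[:2])).round(1),len(t))
F=fx(P.reshape(-1,3)).reshape(P.shape)
for v in range(200,226): print(v,[ (F[v,u]*1000).round().astype(int).tolist()+[int(im[v,u].max())] for u in(300,306,312)])
E
```

```text
orange fx x [-0.1348 -0.1333 -0.1077] y [-0.0124  0.0011  0.015 ] z [0.0332 0.0622 0.0721] [297 182  15  28 323] [303.85139319 196.15170279]
back face dx/dy,dx/dz deg [ 0.4 -0.6] -0.1332808240458044
top dz/dx,dy deg [2.3 0.7] 113
200 [[-135, 14, 59, 111], [-134, 0, 53, 115], [-125, -18, 39, 87]]
201 [[-134, 14, 56, 113], [-134, 0, 50, 116], [-126, -18, 36, 93]]
202 [[-134, 13, 52, 116], [-134, 0, 47, 115], [-120, -20, 28, 103]]
203 [[-133, 13, 48, 116], [-134, 0, 44, 116], [-121, -19, 26, 114]]
204 [[-133, 13, 46, 114], [-135, 0, 42, 115], [-125, -18, 26, 118]]
205 [[-133, 14, 43, 114], [-134, 0, 38, 115], [-126, -17, 25, 120]]
206 [[-134, 14, 41, 117], [-134, 0, 35, 115], [-130, -15, 26, 123]]
207 [[-134, 14, 38, 117], [-134, 0, 33, 114], [-132, -15, 25, 124]]
208 [[-133, 14, 34, 116], [-134, 0, 30, 115], [-135, -14, 24, 125]]
209 [[-134, 14, 32, 117], [-135, 1, 27, 120], [-138, -12, 25, 121]]
210 [[-133, 14, 28, 129], [-136, 1, 26, 122], [-139, -11, 23, 112]]
211 [[-134, 15, 26, 153], [-138, 2, 25, 119], [-139, -11, 20, 103]]
212 [[-136, 15, 25, 168], [-140, 3, 24, 110], [-139, -11
[... 169 characters left out ...]
[-138, 3, 13, 93], [-130, -15, -2, 91]]
216 [[-139, 17, 16, 97], [-129, -1, 0, 92], [-133, -14, -1, 96]]
217 [[-128, 13, 2, 92], [-130, 0, -1, 94], [-137, -12, 0, 106]]
218 [[-128, 13, -1, 89], [-134, 1, -1, 100], [-138, -11, -2, 117]]
219 [[-131, 14, -1, 93], [-137, 2, -1, 122], [-140, -10, -3, 137]]
220 [[-134, 15, -1, 99], [-139, 3, -1, 156], [-146, -8, 0, 168]]
221 [[-136, 16, -1, 110], [-142, 5, -2, 186], [-148, -7, 0, 195]]
222 [[-138, 17, -2, 124], [-145, 6, -1, 202], [-150, -6, -1, 206]]
223 [[-142, 19, -2, 146], [-148, 7, 0, 206], [-152, -5, -2, 207]]
224 [[-144, 20, -2, 174], [-150, 8, -1, 207], [-156, -4, -2, 207]]
225 [[-147, 21, -2, 196], [-153, 9, -2, 206], [-158, -2, -2, 207]]
```

```bash
python3 - <<'E'
from h import *
a=np.radians(60.8);X=np.array([np.cos(a),np.sin(a),0]);Y=np.array([-np.sin(a),np.cos(a),0])
t=np.array(sense()["tcp_pos"]);print(fx(t))
plan(t+.055*X-.0012*Y+[0,0,-.0025],60.8)
plan(t+.0745*X-.0012*Y+[0,0,-.0025],60.8)
E
```

```text
[-0.11464591 -0.00130997  0.00698957]
t 6.9 tcp [0.4795 0.2891 0.007 ] shift [-0.55  -0.012  0.026] turn [-0.0002  0.0002 -0.0001] deg [-0.1  0.1 -0. ] q [ 0.34  0.74  1.74 -0.    0.66 -2.29] F [-0.7  0.2 -2. ] gap 0.343
t 6.9 tcp [0.4795 0.2891 0.007 ] shift [-0.745 -0.012  0.026] turn [-0.0002  0.0002 -0.0001] deg [-0.1  0.1 -0. ] q [ 0.34  0.74  1.74 -0.    0.66 -2.29] F [-0.7  0.2 -2. ] gap 0.343
```

```bash

python3 -m inch '[[1,[0,-0.012,0.025],[0,0,0]],[1,[-0.05,-0.012,0.025],[0,0,0]],[1,[-0.15,-0.012,0.025],[0,0,0]],[1,[-0.25,-0.012,0.025],[0,0,0]],[1,[-0.35,-0.012,0.025],[0,0,0]],[1,[-0.45,-0.012,0.025],[0,0,0]],[1,[-0.55,-0.012,0.025],[0,0,0]],[1,[-0.55,-0.012,0.025],[0,0,0]],[1,[-0.55,-0.012,0.025],[0,0,0]]]'
python3 - <<'E'
from h import *
im,P,f=orange("s10");s=sense();print(fx(s["tcp_pos"]),s["force"])
E
```

```text
t: 7.8
tcp_pos: [0.5065, 0.3364, 0.0036]
tool_rot: [-0.506, 0.862, -0.0, -0.0]
force: [-0.6, 0.0, -2.6]
finger_gap: 0.346
orange fx x [-0.0804 -0.0788 -0.0531] y [-0.0119  0.0006  0.014 ] z [0.0289 0.0584 0.0686] [288 169  14  26 300] [294.46       182.37333333]
[-0.06061958 -0.00167944  0.00352698] [-0.32500745 -0.43875372 -1.71415958]
```

View pics/s10.png

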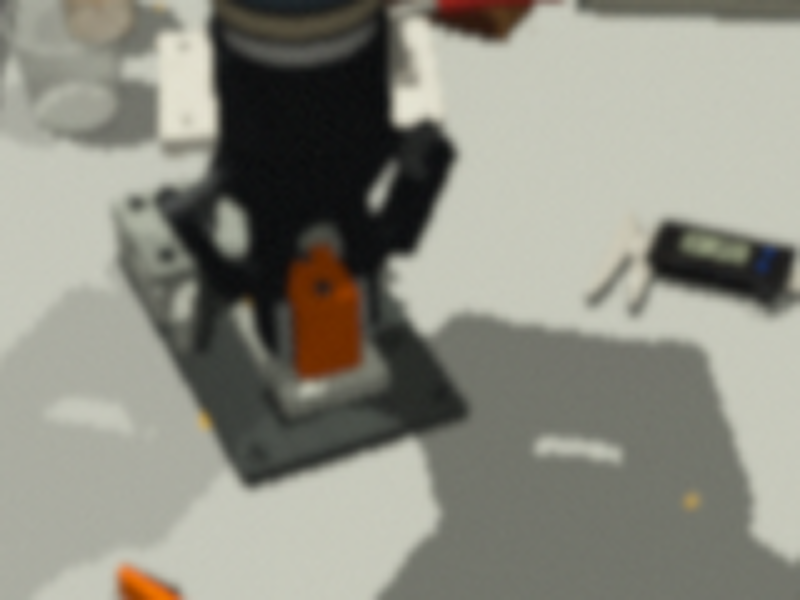

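```bash

python3 -m inch '[[1,[-0.06,0.0,0.0],[0,0,0]],[1,[-0.12,0.0,0.0],[0,0,0]],[1,[-0.17,0,0],[0,0,0]],[1,[-0.17,0,0],[0,0,0]]]'
python3 -m inch '[[1,[-0.01,0.0,0.0],[0,0,0]],[1,[-0.02,0.0,0.0],[0,0,0]],[1,[-0.03,0,0],[0,0,0]],[1,[-0.03,0,0],[0,0,0]]]'
python3 - <<'E'
from h import *
im,P,f=orange("s11");s=sense();print(fx(s["tcp_pos"]),s["force"],s["t"])
E
```

```text
t: 8.25
tcp_pos: [0.516, 0.352, 0.0039]
tool_rot: [-0.506, 0.863, -0.0, 0.001]
force: [-0.1, 0.2, -2.2]
finger_gap: 0.342
t: 8.65
tcp_pos: [0.5166, 0.3538, 0.0037]
tool_rot: [-0.506, 0.863, -0.0, 0.0]
force: [0.2, -0.1, -2.3]
finger_gap: 0.345
orange fx x [-0.0605 -0.0587 -0.035 ] y [-0.0125  0.0004  0.0137] z [0.029  0.058  0.0689] [284 165  15  25 289] [291.1349481  177.37716263]
[-0.04013289 -0.00209871  0.00374769] [-0.44740067  0.18486569 -1.40290225] 8.7
```

View pics/s11.png

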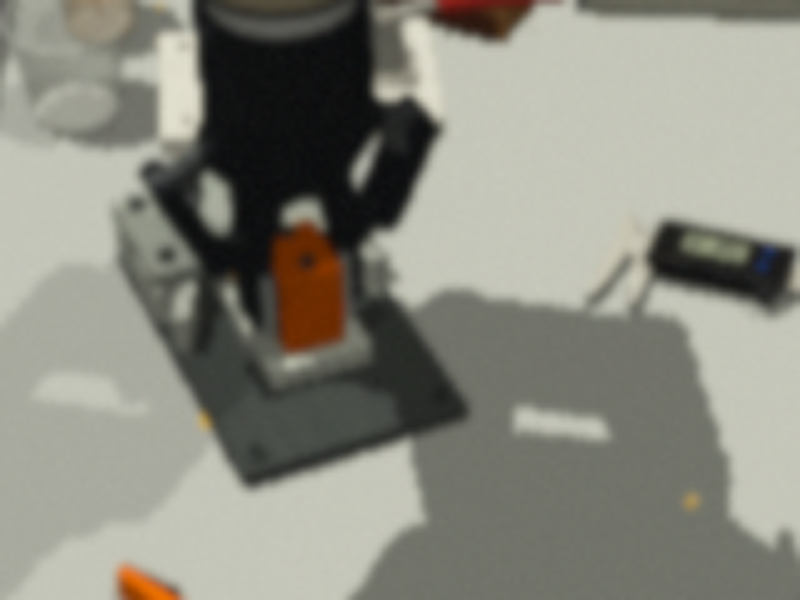

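```bash

python3 -m inch '[[1,[-0.01,0.0,0.0],[0,0,0]],[1,[-0.015,0.0,0.0],[0,0,0]],[1,[-0.015,0,0],[0,0,0]]]'
python3 - <<'E'
from h import *
s=sense();print(fx(s["tcp_pos"]),s["force"],s["t"])
E
```

```text
t: 9.0
tcp_pos: [0.517, 0.3547, 0.0037]
tool_rot: [-0.506, 0.863, -0.0, -0.0]
force: [0.1, -2.4, -1.6]
finger_gap: 0.341
[-0.0390939  -0.0020074   0.00368101] [ 0.05981636 -2.38978047 -1.63841375] 9.0
```

```bash

python3 -m inch '[[1,[-0.01,0.0,0.0],[0,0,0]],[1,[-0.015,0.0,0.0],[0,0,0]],[1,[-0.015,0,0],[0,0,0]]]'
python3 - <<'E'
from h import *
s=sense();print(fx(s["tcp_pos"]),s["force"],s["t"])
E
```

```text
t: 9.3
tcp_pos: [0.5169, 0.3548, 0.0037]
tool_rot: [-0.506, 0.862, -0.001, -0.002]
force: [-1.8, -5.7, 0.5]
finger_gap: 0.346
[-0.03904954 -0.00192956  0.00368563] [-1.84683829 -5.74109112  0.54938024] 9.3
```

```bash

python3 -m inch '[[1,[0.015,0.0,0.005],[0,0,0]],[1,[0.015,0.0,0.01],[0,0,0]],[1,[0.015,0,0.01],[0,0,0]]]'
python3 -m inch '[[0.3,[0,0,0],[0,0,0]],[0,[0,0,0],[0,0,0]],[-0.5,[0,0,0],[0,0,0]],[-0.5,[0,0,0],[0,0,0]],[-0.5,[0,0,0],[0,0,0]],[-0.5,[0,0,0],[0,0,0]]]'
python3 - <<'E'
from h import *
orange("s12");s=sense();print(fx(s["tcp_pos"]),s["force"],s["t"])
E
```

```text
t: 9.6
tcp_pos: [0.517, 0.3547, 0.0027]
tool_rot: [-0.506, 0.863, -0.0, -0.0]
force: [-1.5, -3.3, -1.2]
finger_gap: 0.344
t: 10.2
tcp_pos: [0.5175, 0.3553, 0.0028]
tool_rot: [-0.506, 0.863, 0.0, 0.0]
force: [-0.1, 0.4, -0.2]
finger_gap: 0.747
orange fx x [-0.0595 -0.0571 -0.0289] y [-0.011   0.0043  0.0156] z [0.0274 0.0576 0.0672] [280 165  19  25 345] [289.33623188 176.90724638]
[-0.03838417 -0.00213455  0.00278882] [ 0.03612826 -0.59474964  0.2783475 ] 10.25
```

View pics/s12.png

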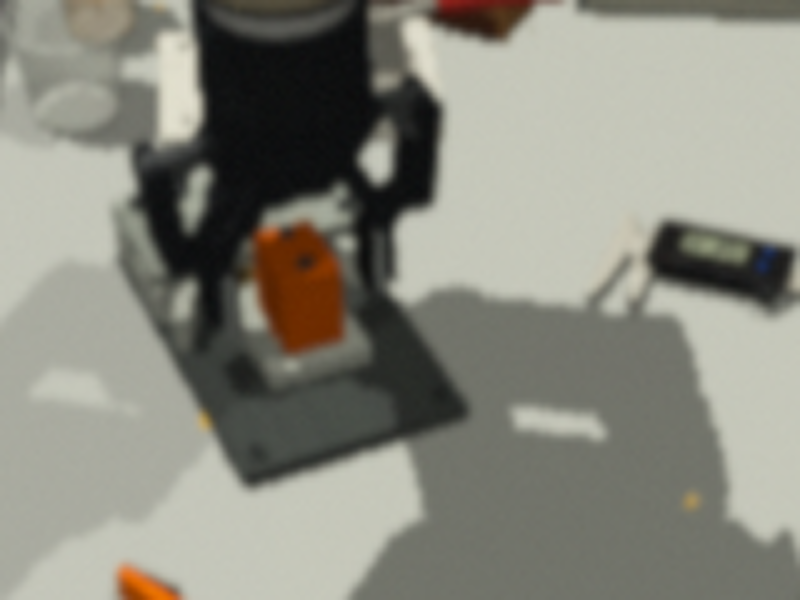

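```bash

python3 -m inch '[[-0.5,[0,0,-0.15],[0,0,0]],[-0.5,[0,0,-0.4],[0,0,0]],[-0.5,[0,0,-0.7],[0,0,0]],[-0.5,[0,0,-1],[0,0,0]],[-0.5,[0,0,-1],[0,0,0]]]'
python3 -m inch '[[-0.5,[0.1,-0.3,-0.3],[0,0,0]],[-0.5,[0.3,-0.6,-0.5],[0,0,0]],[-0.5,[0.4,-1,-0.5],[0,0,0]],[-0.5,[0.4,-1,-0.5],[0,0,0]],[-0.5,[0.4,-1,-0.5],[0,0,0]]]'
python3 - <<'E'
from h import *
s=sense();print(s["tcp_pos"],s["q"].round(2))
orange("s13")
from station import snapshot
im,d=snapshot("top");cv2.imwrite("pics/t13.png",cv2.resize(im[100:250,190:440],None,fx=3.2,fy=3.2,interpolation=2));np.savez("t13.npz",im=im,d=d)
E
```

```text
t: 10.75
tcp_pos: [0.5207, 0.3568, 0.1085]
tool_rot: [-0.506, 0.863, -0.001, 0.005]
force: [0.1, 0.8, 0.7]
finger_gap: 0.75
t: 11.25
tcp_pos: [0.585, 0.2704, 0.1525]
tool_rot: [-0.505, 0.863, 0.0, -0.0]
force: [-0.5, -0.8, -0.1]
finger_gap: 0.751
[0.58503416 0.27041092 0.15251359] [ 0.26  0.62  1.43  0.    1.1  -2.37]
orange fx x [-0.0593 -0.057  -0.0295] y [-0.0115  0.0032  0.0157] z [0.0281 0.0591 0.068 ] [280 164  19  26 357] [289.48739496 176.63865546]
```

View pics/s13.png

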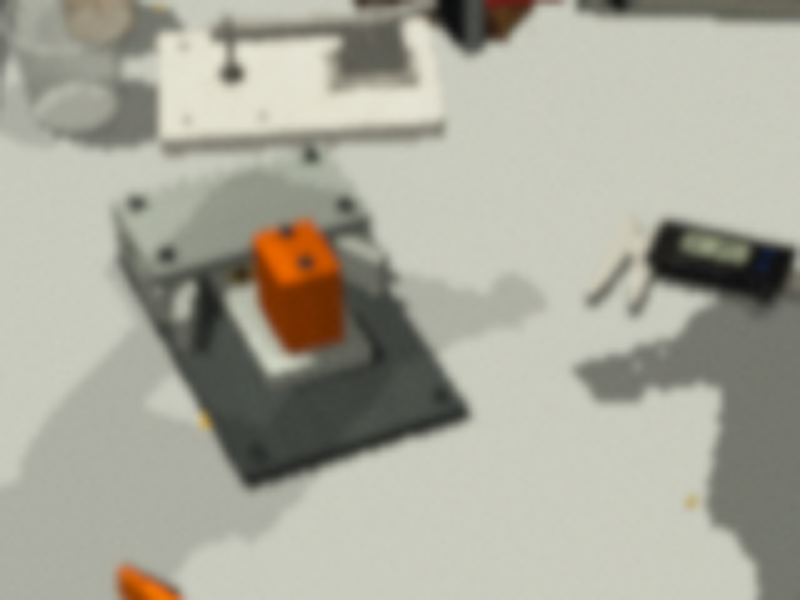

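View pics/t13.png

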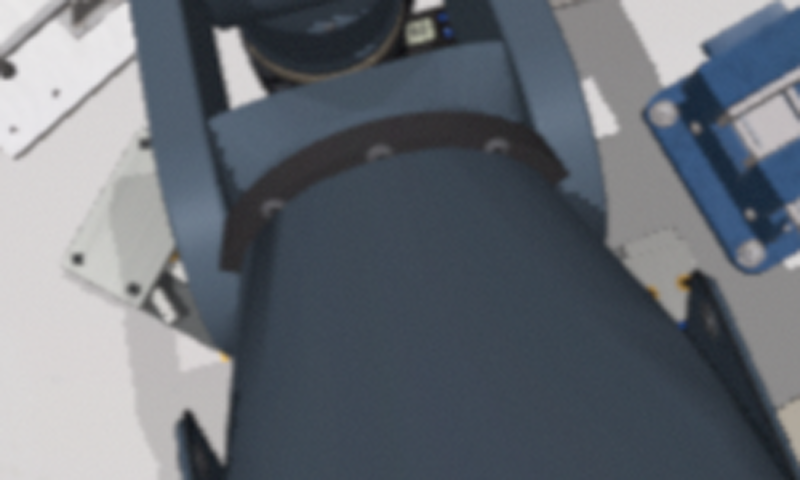

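```bash
python3 - <<'E'
from h import *
im,P,f=orange()
b=f[(f[:,2]<.062)&(f[:,2]>.03)&(f[:,0]<-.05)]
c=np.linalg.lstsq(np.c_[b[:,1:],np.ones(len(b))],b[:,0],rcond=None)[0];print("back face yaw,pitch deg",np.degrees(np.arctan(c[:2])).round(1))
F=fx(P.reshape(-1,3)).reshape(P.shape)
t=F[(F[...,2]>.06)&(F[...,2]<.075)&(abs(F[...,0]+.04)<.018)&(abs(F[...,1])<.014)]
c=np.linalg.lstsq(np.c_[t[:,:2],np.ones(len(t))],t[:,2],rcond=None)[0];print("top tilt",np.degrees(np.arctan(c[:2])).round(1),len(t),np.median(t[:,2]))
def bl(im):
    h=cv2.cvtColor(im,cv2.COLOR_BGR2HSV);m=cv2.inRange(h,(105,150,80),(125,255,255));m[:230]=0;m[290:]=0;m[:,:375]=0;m[:,420:]=0
    k,l,s,c=cv2.connectedComponentsWithStats(m);i=1+s[1:,4].argmax();return c[i],s[i]
print(bl(im),bl(np.load("scene0.npz")["im"]))
E
```

```text
orange fx x [-0.0595 -0.0573 -0.0292] y [-0.0122  0.0033  0.0157] z [0.0282 0.0589 0.0678] [280 164  19  26 359] [289.53481894 176.67966574]
back face yaw,pitch deg [3.8 0.4]
top tilt [2. 0.] 136 0.06672295591328259
(array([397.42857143, 257.78571429]), array([389, 243,  19,  30, 392], dtype=int32)) (array([397.24926686, 256.00293255]), array([389, 243,  18,  28, 341], dtype=int32))
```

```bash
python3 -c "
from station import sign_off;print(sign_off())"
```

```text
the job is handed in; nothing more can be done
None
```

The orange insert is loaded in the fixture: gripped by its block, laid on the base toe first, slid under the plate to the stop, and released. I handed the job in at about 11.5 s. Sign-off gives no verdict, so the results below are my own checks.

- **Seating:** The push ended with about 6 N of contact at the stop. The last scene picture puts the grip's back face about 59 mm outside the mouth, against 60 mm nominal. That places the toe at the stop to about 1–2 mm, with the insert about 2 mm to the side of the middle.
- **Straight and flat:** The back-face fit gave a yaw of about 4°. The grip's top is at about 67–68 mm (68 mm expected). Its fitted slope was 2.0°, close to the 2.3° I measured with the insert held level, so I take that slope as measurement bias.
- **Blue insert and arm:** The blue grip's outline starts at the same pixel and its centre shifted by less than 2 pixels, so it looks unmoved. The arm stands clear with the gripper empty.

**Two things that disagreed or fell short:**
- The reported tool height read about 28 mm lower than the cameras showed. I worked to the cameras, and every height agreed with them afterwards.
- The arm hid most of the fixture from the top camera, so these final checks come from the scene camera alone.

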